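Load the centrifuge buckets in balanced pairs

ROBOT

A 6-joint arm with a two-finger parallel gripper is mounted at the origin on the work surface. World frame = base frame: x ahead of the robot, y to its left, z up, the work surface at z = 0. Lengths are in mm, angles in rad, forces in N, time in s.
With the tool pointing down it reaches from about 350 to 775 mm from the base axis. Payload 7.3 kg.
Tool frame: the origin (TCP) lies on the centre line of the jaws, within the pads' length; the fingertips stand 17 mm ahead of it and the grasp point (between the pads) lies 2 mm behind it; z points along the fingers, y is the line along which they close (so a half turn about z gives the same grasp; the last joint's range is limited). The gripper opens to 92 mm and grips with 3 to 60 N. Pads are 19 mm wide; open, the fingers measure 130 mm over their backs; the gripper's body (75 mm by 190 mm) begins 47 mm behind the grasp point.
Start: joints at [1.198, 0.342, 1.524, -0, 1.275, -0.146], TCP at [118.035, 511.577, 243.741] pointing down, gripper open.
Joint ranges: [-2.53, 2.53], [-0.77, 2.02], [0.04, 2.7], [-1, 4.14], [0.28, 2.66], [-3.11, 3.11]. Speed limits (rad/s): [2.57, 2.57, 3.14, 3.14, 3.14, 3.14].

INTERFACE

Orientations are given as [roll, pitch, yaw] about the fixed x, y, z axes, in that order (R = Rz(yaw) Ry(pitch) Rx(roll)).
In Python, from plant import bot gives the robot as it stands. The module is installed in compiled form; this text tells all that it offers.
- The arm moves only by the shell command python3 -m pendant 'ROWS'. ROWS is JSON, a list of rows, each a list of 3 entries, a list of its own where there are three numbers: the shift along the world's x, y, z as a fraction of full scale, then the turn, a rotation vector about the world's x, y, z as a fraction of full scale, then the opening, from -1 (shut) to 1 (fully open), so that 0 is half open. In form: [[[tx, ty, tz], [rx, ry, rz], claw], ...]. A call has exactly 10 rows; each row shifts and turns the commanded pose from where the row before left it; what a row does not reach is not made up. Full scale, the value 1, is 30 mm for a shift and 0.12 rad for a turn. A row lasts 1/12 s, in which the tool goes at most 41.7 mm and 7.16 degrees, less where a joint would pass 70% of its speed; a pose out of reach is approached as far as the arm can. A call with a number of a shift or a turn outside -1 to 1 is refused whole. A call with a gripper value outside its range is refused whole. The fingers move at their own pace and stop on an object; the grip force is fixed at half the most. Time passes only in rows, so rows that do not move let the fingers close, or fill a call up. It gives the time, the measured TCP pose, the force, the opening and the grip force at its end, in the units of the state.
- bot.get_obs(): the state, without advancing time (a new reading comes with each control period).
- bot.capture(name): name is "scene" or "top" or "wrist"; returns the picture (400x640x3 uint8, blue, green, red); there is no depth.
- bot.camera_params(name): a dict with "fovy" (degrees; the focal length in pixels is half the picture's height over the tangent of half this angle, whatever the lens; pixels are square), "cx", "cy" (the principal point, pixels), "distortion" ([k1, k2, p1, p2, k3] as OpenCV has them; the pictures are not rectified), "camera_from_world" (4x4, takes a point from world to camera coordinates). Camera axes: x right, y down, z forward; pixel columns grow to the right and rows downward; lengths in mm; the calibration is good to about 2 mm. A picture is of the moment at which its call begins: read the wrist's pose just before it. camera_params takes no time and is no camera call; for the wrist camera it gives the pose at the moment of the call.
- bot.close_job(): hands the job in; it is judged then, once.
The state is a dict: "time": time; "joint_positions": joint angles; "dq": joint speeds; "tau": joint torques, N m; "tool_pos": TCP position; "tcp_rot": TCP orientation; "contact_force": force on the tool from outside, world axes, zero at the start; "moment": the same for the moment, N m; "grip_width": finger opening in mm; "finger_force": force on a finger pad.
Only numpy, scipy, OpenCV 4.12 (cv2) and the standard library are available. Lean on these libraries where they do the work, as an engineer would, in place of code of your own. Each camera call takes 0.05 s, during which the arm holds its last target. There are 200 camera calls.

TASK

Load the four centrifuge buckets for a balanced run: take the four wide 50 mL tubes from the orange rack and lower one into each bucket, right down to the bottom without dropping it, leaving the two slim tubes in the rack and every bucket upright on the bench. Tubes with like caps weigh the same and buckets with like rims hang opposite each other, so both blue-capped tubes belong in buckets of one rim colour and both white-capped tubes in buckets of the other (either colour for either pair).

Things in the scene. Friction and masses are not known exactly. Their poses are not given: they have to be found in the camera images.
- tube_blue1_mid (a point): Wide 50 mL tube, blue cap, 62 g, upright in the orange rack. 115 mm tall; body 29 mm across, tapering over the lowest 15 mm to an 8 mm tip; cap 35 mm across, 14 mm high. Point: on its axis half-way up, 57.5 mm below the cap's top; z up. In the rack its tip is 4 mm above the bench, in 32 mm holes of two tiers, the upper at 72 mm; lift straight up. Next wide tube 88 mm or more away, slim ones 60 mm.
- tube_blue2_mid (a point): Wide 50 mL tube, blue cap, 62 g, upright in the orange rack. 115 mm tall; body 29 mm across, tapering over the lowest 15 mm to an 8 mm tip; cap 35 mm across, 14 mm high. Point: on its axis half-way up, 57.5 mm below the cap's top; z up. In the rack its tip is 4 mm above the bench, in 32 mm holes of two tiers, the upper at 72 mm; lift straight up. Next wide tube 88 mm or more away, slim ones 60 mm.
- tube_white1_mid (a point): Wide 50 mL tube, white cap, 45 g, upright in the orange rack. 115 mm tall; body 29 mm across, tapering over the lowest 15 mm to an 8 mm tip; cap 35 mm across, 14 mm high. Point: on its axis half-way up, 57.5 mm below the cap's top; z up. In the rack its tip is 4 mm above the bench, in 32 mm holes of two tiers, the upper at 72 mm; lift straight up. Next wide tube 88 mm or more away, slim ones 60 mm.
- tube_white2_mid (a point): Wide 50 mL tube, white cap, 45 g, upright in the orange rack. 115 mm tall; body 29 mm across, tapering over the lowest 15 mm to an 8 mm tip; cap 35 mm across, 14 mm high. Point: on its axis half-way up, 57.5 mm below the cap's top; z up. In the rack its tip is 4 mm above the bench, in 32 mm holes of two tiers, the upper at 72 mm; lift straight up. Next wide tube 88 mm or more away, slim ones 60 mm.
- bucket_red1: Dark metal bucket with red rim, loose on the bench: 53 mm across (rim 55; 69 over its two trunnion cups), 90 mm high, 0.26 to 0.42 kg. Central upright bore 32 mm wide, floor 16 mm above the underside: a seated wide tube's half-way point is 73.5 mm above the underside, its top 41 mm above the rim. Origin: centre of the underside; z up. Buckets are 95 mm or more apart.
- bucket_red2: Dark metal bucket with red rim, loose on the bench: 53 mm across (rim 55; 69 over its two trunnion cups), 90 mm high, 0.26 to 0.42 kg. Central upright bore 32 mm wide, floor 16 mm above the underside: a seated wide tube's half-way point is 73.5 mm above the underside, its top 41 mm above the rim. Origin: centre of the underside; z up. Buckets are 95 mm or more apart.
- bucket_yellow1: Dark metal bucket with yellow rim, loose on the bench: 53 mm across (rim 55; 69 over its two trunnion cups), 90 mm high, 0.26 to 0.42 kg. Central upright bore 32 mm wide, floor 16 mm above the underside: a seated wide tube's half-way point is 73.5 mm above the underside, its top 41 mm above the rim. Origin: centre of the underside; z up. Buckets are 95 mm or more apart.
- bucket_yellow2: Dark metal bucket with yellow rim, loose on the bench: 53 mm across (rim 55; 69 over its two trunnion cups), 90 mm high, 0.26 to 0.42 kg. Central upright bore 32 mm wide, floor 16 mm above the underside: a seated wide tube's half-way point is 73.5 mm above the underside, its top 41 mm above the rim. Origin: centre of the underside; z up. Buckets are 95 mm or more apart.
- slim_blue_mid (a point): Slim 15 mL conical tube with a blue screw cap, standing in the same orange rack: 119 mm tall, body 16 mm, cap 21 mm in diameter. To be left alone in its hole. The point is on its axis half-way up, 59.5 mm below the cap's top; z up.
- slim_white_mid (a point): Slim 15 mL conical tube with a white screw cap, standing in the same orange rack: 119 mm tall, body 16 mm, cap 21 mm in diameter. To be left alone in its hole. The point is on its axis half-way up, 59.5 mm below the cap's top; z up.
Things that resemble listed ones, but are neither listed nor needed, are in the scene too. Leave any green or red look-alike of the part that bears tube_blue2_mid alone.

How it is judged (in metres and radians):
At the end, for the whole second after the job is handed in: One wide tube is down on the floor of each bucket (mid-point 68 to 78.5 mm above the bench, within 6 mm of its axis, upright to 0.1 rad); blue caps share one rim colour, white caps the other; buckets stand upright (0.06 rad) on the bench; all at rest; slim tubes within 20 mm of their start (((horizontal distance between tube_blue1_mid and bucket_red1 below 0.006 m and horizontal distance between tube_blue2_mid and bucket_red2 below 0.006 m and horizontal distance between tube_white1_mid and bucket_yellow1 below 0.006 m and horizontal distance between tube_white2_mid and bucket_yellow2 below 0.006 m) or (horizontal distance between tube_blue1_mid and bucket_red1 below 0.006 m and horizontal distance between tube_blue2_mid and bucket_red2 below 0.006 m and horizontal distance between tube_white1_mid and bucket_yellow2 below 0.006 m and horizontal distance between tube_white2_mid and bucket_yellow1 below 0.006 m) or (horizontal distance between tube_blue1_mid and bucket_red2 below 0.006 m and horizontal distance between tube_blue2_mid and bucket_red1 below 0.006 m and horizontal distance between tube_white1_mid and bucket_yellow1 below 0.006 m and horizontal distance between tube_white2_mid and bucket_yellow2 below 0.006 m) or (horizontal distance between tube_blue1_mid and bucket_red2 below 0.006 m and horizontal distance between tube_blue2_mid and bucket_red1 below 0.006 m and horizontal distance between tube_white1_mid and bucket_yellow2 below 0.006 m and horizontal distance between tube_white2_mid and bucket_yellow1 below 0.006 m) or (horizontal distance between tube_blue1_mid and bucket_yellow1 below 0.006 m and horizontal distance between tube_blue2_mid and bucket_yellow2 below 0.006 m and horizontal distance between tube_white1_mid and bucket_red1 below 0.006 m and horizontal distance between tube_white2_mid and bucket_red2 below 0.006 m) or (horizontal distance between tube_blue1_mid and bucket_yellow1 below 0.006 m and horizontal distance between tube_blue2_mid and bucket_yellow2 below 0.006 m and horizontal distance between tube_white1_mid and bucket_red2 below 0.006 m and horizontal distance between tube_white2_mid and bucket_red1 below 0.006 m) or (horizontal distance between tube_blue1_mid and bucket_yellow2 below 0.006 m and horizontal distance between tube_blue2_mid and bucket_yellow1 below 0.006 m and horizontal distance between tube_white1_mid and bucket_red1 below 0.006 m and horizontal distance between tube_white2_mid and bucket_red2 below 0.006 m) or (horizontal distance between tube_blue1_mid and bucket_yellow2 below 0.006 m and horizontal distance between tube_blue2_mid and bucket_yellow1 below 0.006 m and horizontal distance between tube_white1_mid and bucket_red2 below 0.006 m and horizontal distance between tube_white2_mid and bucket_red1 below 0.006 m)) and height (world z) of tube_blue1_mid between 0.068 and 0.0785 m and angle between each of tube_blue1_mid, tube_blue2_mid, tube_white1_mid, tube_white2_mid's own z axis and vertical below 0.1 rad and linear speed of each of tube_blue1, tube_blue2, tube_white1, tube_white2, bucket_red1, bucket_red2, bucket_yellow1, bucket_yellow2 below 0.02 m/s and height (world z) of tube_blue2_mid between 0.068 and 0.0785 m and height (world z) of tube_white1_mid between 0.068 and 0.0785 m and height (world z) of tube_white2_mid between 0.068 and 0.0785 m and angle between each of bucket_red1, bucket_red2, bucket_yellow1, bucket_yellow2's own z axis and vertical below 0.06 rad and height (world z) of each of bucket_red1, bucket_red2, bucket_yellow1, bucket_yellow2 below 0.004 m and distance of each of slim_blue_mid, slim_white_mid from where it was at the start of the episode below 0.02 m); the robot touches nothing.
It fails at once if a bucket is knocked over (angle between any of bucket_red1, bucket_red2, bucket_yellow1, bucket_yellow2's own z axis and vertical above 0.35 rad).
It fails at once if a slim tube is pulled up out of its place or tipped ((distance of slim_blue_mid from where it was at the start of the episode above 0.03 m or angle between slim_blue_mid's own z axis and vertical above 0.35 rad) or (distance of slim_white_mid from where it was at the start of the episode above 0.03 m or angle between slim_white_mid's own z axis and vertical above 0.35 rad)).
It fails at once if a wide tube is let fall (moves faster than 0.65 m/s, a free fall of over 20 mm, with no finger on it) ((linear speed of tube_blue1 above 0.65 m/s and contact force between the fingers and tube_blue1 below 0.01 N) or (linear speed of tube_blue2 above 0.65 m/s and contact force between the fingers and tube_blue2 below 0.01 N) or (linear speed of tube_white1 above 0.65 m/s and contact force between the fingers and tube_white1 below 0.01 N) or (linear speed of tube_white2 above 0.65 m/s and contact force between the fingers and tube_white2 below 0.01 N)).
It also fails if it takes over 112 s, if anything falls off the work surface, if the arm or the gripper's body presses on something with over 40 N, if the wrist force passes 120 N, or if a joint passes its speed limit or range.

## Working session

There is one attempt and no reset: what is moved stays moved. The work goes in short steps, Python scripts to look and compute and a shell command to move; the robot and the scene stay as the last step left them, time stands still between calls to the robot, and variables do not carry over. Pictures are saved under pics/ and viewed, at most 14 in all, crops included, and the job is handed in when it is done.

```bash
mkdir -p pics; python3 - <<'E'
from plant import bot
import cv2
o=bot.get_obs(); print({k:o[k] for k in('time','tool_pos','tcp_rot','grip_width','contact_force')})
for n in('scene','top'):
    cv2.imwrite(f'pics/{n}0.png',bot.capture(n)); p=bot.camera_params(n); print(n,p)
E
```

```text
{'time': 0.0, 'tool_pos': array([117.88650209, 511.20446178, 243.04295128]), 'tcp_rot': array([-3.14006254e+00, -2.19663040e-04,  2.91482832e+00]), 'grip_width': 91.87807422833846, 'contact_force': array([-1.05288555, -0.16440837,  0.48681419])}
scene {'fovy': 47.688079889632206, 'cx': 323.64439047844195, 'cy': 199.11383083467155, 'distortion': array([-0.12565827,  0.        ,  0.        ,  0.        ,  0.        ]), 'camera_from_world': array([[-8.38723820e-01,  5.44375642e-01, -1.40539617e-02,
         3.71467847e+02],
       [ 3.54271562e-01,  5.25865548e-01, -7.73276849e-01,
        -1.53820508e+02],
       [-4.13562587e-01, -6.53544632e-01, -6.33912770e-01,
         1.40747314e+03],
       [ 0.00000000e+00,  0.00000000e+00,  0.00000000e+00,
         1.00000000e+00]])}
top {'fovy': 55.839280789869356, 'cx': 317.6281911225368, 'cy': 197.91479089049614, 'distortion': array([0.00168068, 0.        , 0.        , 0.        , 0.        ]), 'camera_from_world': array([[ 2.29614112e-02, -9.99706664e-01,  7.70450903e-03,
         1.35434132e+01],
       [-9.89643349e-01, -2.38212283e-02, -1.41557729e-01,
         5.14647151e+02],
       [ 1.41699736e-01, -4.37435089e-03, -9.89900020e-01,
         7.41797155e+02],
       [ 0.00000000e+00,  0.00000000e+00,  0.00000000e+00,
         1.00000000e+00]])}
```

View pics/top0.png

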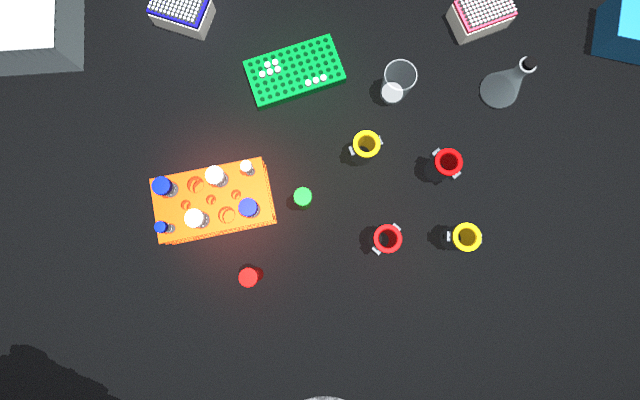

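View pics/scene0.png

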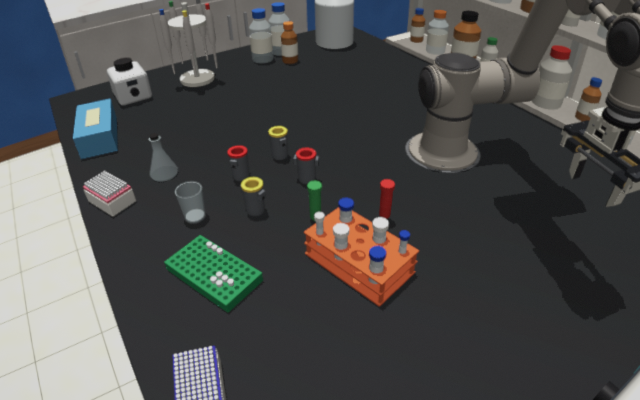

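The top view shows these objects, with pixel positions:
- **Wide blue caps:** (162,186) and (248,208)
- **Wide white caps:** (214,175) and (194,218)
- **Slim tubes:** blue (161,227) and white (246,166), with smaller caps
- **Look-alikes outside the rack:** green (303,197) and red (248,278), to be left alone
- **Yellow-rim buckets:** (366,144) and (467,237)
- **Red-rim buckets:** (448,162) and (388,239)

The scene view agrees.

```bash
cat > h.py <<'E'
import numpy as np,cv2
from plant import bot
def pix2pt(p,uv,z):
    f=200/np.tan(np.radians(p['fovy'])/2)
    K=np.array([[f,0,p['cx']],[0,f,p['cy']],[0,0,1]])
    n=cv2.undistortPoints(np.float64(uv).reshape(-1,1,2),K,p['distortion']).reshape(-1,2)
    T=p['camera_from_world'];R=T[:3,:3];c=-R.T@T[:3,3]
    d=np.c_[n,np.ones(len(n))]@R
    return c+d*((z-c[2])/d[:,2])[:,None]
def pt2pix(p,X):
    f=200/np.tan(np.radians(p['fovy'])/2)
    K=np.array([[f,0,p['cx']],[0,f,p['cy']],[0,0,1]]);T=p['camera_from_world']
    return cv2.projectPoints(np.float64(X).reshape(-1,1,3),cv2.Rodrigues(T[:3,:3])[0],T[:3,3],K,p['distortion'])[0].reshape(-1,2)
def mask(im,c):
    h=cv2.cvtColor(im,cv2.COLOR_BGR2HSV);H,S,V=cv2.split(h)
    if c=='blue':m=(H>105)&(H<130)&(S>120)&(V>70)
    if c=='white':m=(S<60)&(V>150)
    if c=='yellow':m=(H>22)&(H<35)&(S>120)&(V>80)
    if c=='red':m=((H<4)|(H>174))&(S>150)&(V>80)
    return m.astype(np.uint8)
def blobs(im,c,amin):
    cs,_=cv2.findContours(mask(im,c),cv2.RETR_EXTERNAL,cv2.CHAIN_APPROX_NONE)
    return [k.reshape(-1,2) for k in cs if cv2.contourArea(k)>amin]
E
cat > m0.py <<'E'
from h import *
im=cv2.imread('pics/top0.png');p=bot.camera_params('top')
for c,z in(('blue',112),('white',112),('yellow',87),('red',87)):
    for k in blobs(im,c,40):
        (u,v),(a,b),_=cv2.fitEllipse(k.astype(np.float32)); 
        if not(140<u<500 and 120<v<300):continue
        X=pix2pt(p,[(u,v)],z)[0]; P=pix2pt(p,k,z); print(c,round(u),round(v),X[:2].round(1),'size',np.ptp(P,0)[:2].round(1)+1.6)
E
python3 m0.py; python3 -c "
import cv2;im=cv2.imread('pics/top0.png');cv2.imwrite('pics/crop0.png',cv2.resize(im[140:290,140:320],None,fx=4,fy=4,interpolation=2))"
```

```text
blue 160 227 [443.3 313.4] size [21.9 26. ]
blue 161 185 [520.3 318.1] size [35.8 37.5]
white 195 218 [460.8 250.3] size [36.8 46.4]
white 216 176 [540.9 217.8] size [41.5 43.7]
white 247 167 [559.2 161. ] size [28.5 26.8]
yellow 466 237 [ 439.4 -259.3] size [56.8 55.6]
yellow 229 216 [468.2 195.2] size [21. 19.]
yellow 247 205 [489.5 161.5] size [147.7 116. ]
yellow 366 143 [617.7 -67.2] size [56.8 56.8]
red 250 276 [355.9 149.5] size [38.6 46.4]
red 387 238 [ 432.5 -107.8] size [56.6 55. ]
red 448 161 [ 585.3 -227.8] size [56.1 56.8]
```

View pics/crop0.png

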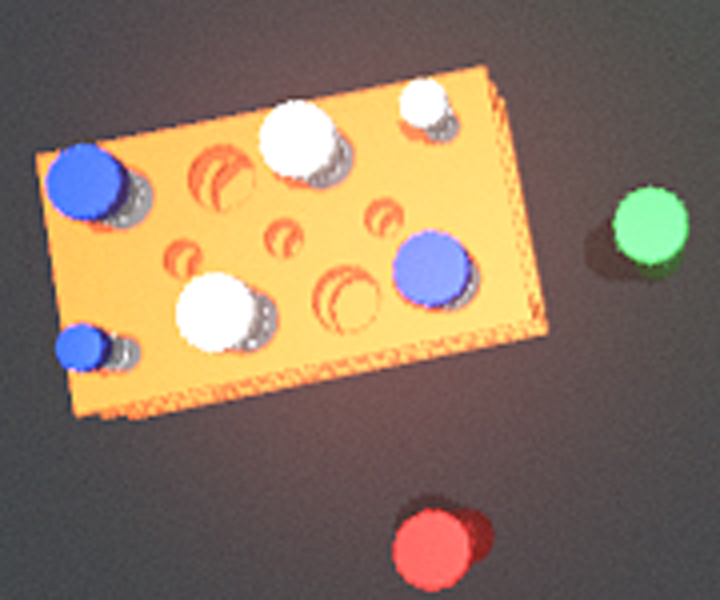

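The crop confirms the six rack tubes. The wide blue caps are at (162,185) and (248,207), and the wide white caps at (214.5,175) and (194,218). The slim tubes have clearly smaller caps, and the green and red tubes stand outside the rack.

```bash
python3 - <<'E'
from h import *
p=bot.camera_params('top')
print(pix2pt(p,[(161.7,185),(248,207),(214.3,175),(194,218),(246,166),(160.5,226.8)],115)[:,:2].round(1))
print('cam',-p['camera_from_world'][:3,:3].T@p['camera_from_world'][:3,3])
w=bot.camera_params('wrist');T=w['camera_from_world'];print('wrist',(-T[:3,:3].T@T[:3,3]).round(),T[:3,:3].round(2),w['fovy'])
E
```

```text
[[520.2 315.7]
 [483.  153.9]
 [541.5 219.6]
 [460.3 251.7]
 [560.1 161.4]
 [442.8 311.6]]
cam [403.89369301  29.0438488  807.0529552 ]
wrist [ 50. 527. 385.] [[ 0.23  0.97 -0.  ]
 [ 0.94 -0.22  0.25]
 [ 0.25 -0.06 -0.97]] 59.26741753628559
```

```bash
Z=1
python3 -m pendant '[[[0.4,-0.4,0],[0,0,0],0.4],[[0.7,-0.7,0],[0,0,0],0.4],[[0.7,-0.7,0],[0,0,0],0.4],[[0.7,-0.7,0],[0,0,0],0.4],[[0.7,-0.7,0],[0,0,0],0.4],[[0.7,-0.7,0],[0,0,0],0.4],[[0.7,-0.7,0],[0,0,0],0.4],[[0.7,-0.7,0],[0,0,0],0.4],[[0.7,-0.7,0],[0,0,0],0.4],[[0.7,-0.7,0],[0,0,0],0.4]]'
python3 -m pendant '[[[0.7,-0.7,0],[0,0,0],0.4],[[0.7,-0.7,0],[0,0,0],0.4],[[0.7,-0.7,0],[0,0,0],0.4],[[0.7,-0.7,0],[0,0,0],0.4],[[0.7,-0.7,0],[0,0,0],0.4],[[0.7,-0.6,0],[0,0,0],0.4],[[0.7,-0.6,0],[0,0,0],0.4],[[0.5,-0.4,0],[0,0,0],0.4],[[0.2,-0.2,0],[0,0,0],0.4],[[0,0,0],[0,0,0],0.4]]'
python3 - <<'E'
from h import *
o=bot.get_obs();print(o['tool_pos'],o['tcp_rot'],o['time'])
p=bot.camera_params('wrist');cv2.imwrite('pics/w1.png',bot.capture('wrist'))
print(pt2pix(p,[(520,316,119),(483,154,119),(541.5,219.6,119),(460.3,251.7,119)]).round())
np.savez('w1.npz',**p)
E
```

```text
time: 0.93
tool_pos: [319.7, 309.3, 243.5]
tcp_rot: [-3.141, -0.0, 2.915]
contact_force: [-0.1, 0.6, 0.5]
grip_width: 64.2
finger_force: 0.0
time: 1.77
tool_pos: [487.7, 150.5, 243.1]
tcp_rot: [-3.141, -0.001, 2.913]
contact_force: [-0.2, 0.4, 0.7]
grip_width: 64.3
finger_force: 0.0
[487.73490394 150.48099834 243.1448052 ] [-3.14120833e+00 -7.55326305e-04  2.91267270e+00] 1.7667
[[526. 190.]
 [318. 190.]
 [413. 241.]
 [438. 133.]]
```

View pics/w1.png

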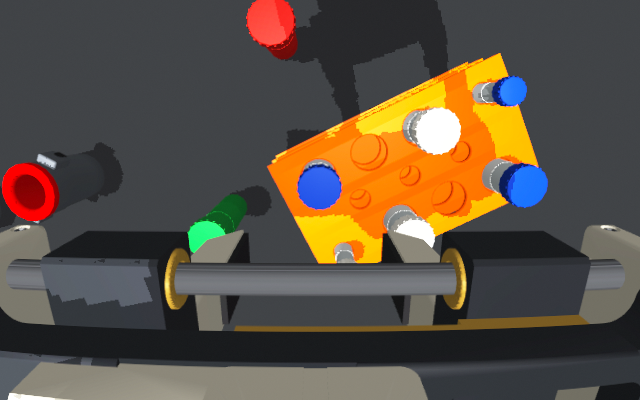

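The wrist view shows blue2's cap at (319,187), white2 at (437,130), blue1 at (525,186) and white1 at (412,233), which the finger partly hides. The green look-alike at (207,238) stays outside the fingers. One red bucket is in view at (30,190).

```bash
cat > w.py <<'E'
import sys
from h import *
def meas(im,p,col,X0,z,r=17.5):
    # blob nearest the predicted pixel; circle fit on the far-from-nadir boundary projected at top plane
    u0=pt2pix(p,[(*X0,z)])[0]
    k=min(blobs(im,col,150),key=lambda k:np.linalg.norm(k.mean(0)-u0))
    P=pix2pt(p,k,z)[:,:2]
    from scipy.optimize import least_squares
    T=p['camera_from_world'];c=(-T[:3,:3].T@T[:3,3])[:2]
    m0=P.mean(0); d=(m0-c)/np.linalg.norm(m0-c)
    S=P[(P-m0)@d>-0.1*r]
    s=least_squares(lambda q:np.linalg.norm(S-q[:2],axis=1)-q[2],[*m0,r],loss='soft_l1',f_scale=0.7)
    return s.x,k.mean(0),u0
E
python3 - <<'E'
from w import *
p=dict(np.load('w1.npz'));im=cv2.imread('pics/w1.png')
for c,X in(('blue',(483,154)),('white',(460,252)),('blue',(520,316))):
    a=meas(im,p,c,X,119);print(c,[x.round(1) for x in a])
a=meas(im,p,'red',(432.5,-107.8),90,27.5);print('red',[x.round(1) for x in a])
E
```

```text
blue [array([481.1, 154.9,  16.4]), array([318.7, 186.2]), array([318.3, 190.4])]
white [array([458.5, 252.1,  17.1]), array([427.6, 129.7]), array([437.8, 132.9])]
blue [array([517.7, 317.4,  17.1]), array([523.5, 184.3]), array([525.5, 189.6])]
red [array([ 430.3, -108.7,   26.8]), array([ 30. , 191.1]), array([ 28.7, 194.6])]
```

```bash
python3 -m pendant '[[[-0.2,0.13,-0.3],[0,0,0],0.4],[[0,0,-0.6],[0,0,0],0.4],[[0,0,-0.6],[0,0,0],0.4],[[0,0,-0.6],[0,0,0],0.4],[[0,0,-0.6],[0,0,0],0.4],[[0,0,-0.6],[0,0,0],0.4],[[0,0,-0.6],[0,0,0],0.4],[[0,0,-0.4],[0,0,0],0.4],[[0,0,-0.2],[0,0,0],0.4],[[0,0,0],[0,0,0],0.4]]'
python3 -m pendant '[[[0,0,0],[0,0,0],-1],[[0,0,0],[0,0,0],-1],[[0,0,0],[0,0,0],-1],[[0,0,0],[0,0,0],-1],[[0,0,0],[0,0,0],-1],[[0,0,0],[0,0,0],-1],[[0,0,0],[0,0,0],-1],[[0,0,0],[0,0,0],-1],[[0,0,0.1],[0,0,0],-1],[[0,0,0.2],[0,0,0],-1]]'
```

```text
time: 2.65
tool_pos: [479.4, 156.2, 107.8]
tcp_rot: [-3.141, -0.003, 2.916]
contact_force: [-0.6, -0.2, 0.5]
grip_width: 64.2
finger_force: 0.0
time: 3.48
tool_pos: [480.4, 155.3, 117.3]
tcp_rot: [-3.141, -0.002, 2.915]
contact_force: [0.2, 0.1, -0.0]
grip_width: 34.0
finger_force: 30.0
```

```bash
python3 -m pendant '[[[0,0,0.4],[0,0,0],-1],[[0,0,0.7],[0,0,0],-1],[[0,0,0.7],[0,0,0],-1],[[0,0,0.7],[0,0,0],-1],[[0,0,0.7],[0,0,0],-1],[[0,0,0.6],[0,0,0],-1],[[0,0,0.4],[0,0,0],-1],[[0,-0.2,0.1],[0,0,0],-1],[[-0.1,-0.5,0],[0,0,0],-1],[[-0.15,-0.8,0],[0,0,0],-1]]'
python3 -m pendant '[[[-0.2,-0.9,0],[0,0,0],-1],[[-0.2,-0.9,0],[0,0,0],-1],[[-0.2,-0.9,0],[0,0,0],-1],[[-0.2,-0.9,0],[0,0,0],-1],[[-0.2,-0.9,0],[0,0,0],-1],[[-0.2,-0.9,0],[0,0,0],-1],[[-0.2,-0.9,0],[0,0,0],-1],[[0,-0.6,0],[0,0,0],-1],[[0,-0.3,0],[0,0,0],-1],[[0,0,0],[0,0,0],-1]]'
python3 - <<'E'
from w import *
o=bot.get_obs();print(o['tool_pos'],o['tcp_rot'],o['time'],o['grip_width'],o['contact_force'])
p=bot.camera_params('wrist');im=bot.capture('wrist');cv2.imwrite('pics/w2.png',im);np.savez('w2.npz',**p)
for c,X in(('red',(430,-109)),('red',(585,-228)),('yellow',(618,-67)),('yellow',(439,-259))):
    print(c,[x.round(1) for x in meas(im,p,c,X,90,27.5)])
print('cap',[x.round(1) for x in meas(im,p,'blue',o['tool_pos'][:2],o['tool_pos'][2]+11)])
E
```

```text
time: 4.32
tool_pos: [473.3, 110.8, 246.5]
tcp_rot: [3.141, -0.0, 2.917]
contact_force: [0.4, -1.1, -0.4]
grip_width: 33.3
finger_force: 30.0
time: 5.15
tool_pos: [431.2, -107.0, 246.3]
tcp_rot: [-3.142, -0.001, 2.912]
contact_force: [0.6, 0.1, -1.1]
grip_width: 33.8
finger_force: 30.0
[ 431.18704499 -107.02332427  246.27619399] [-3.14154020e+00 -8.15239026e-04  2.91219714e+00] 5.15 33.7833416206055 [ 0.58270484  0.06904965 -1.08772955]
red [array([ 402.1, -101.3,   41.7]), array([314. , 182.9]), array([312.7, 187. ])]
red [array([ 402.1, -101.3,   41.7]), array([314. , 182.9]), array([234.2, 357.4])]
yellow [array([ 552.2, -139.9,  229.7]), array([530.1, 202. ]), array([395.5, 353.7])]
yellow [array([ 426.5, -267.9,   14.8]), array([154.9, 220.9]), array([155.8, 233. ])]
cap [array([ 430.7, -107.2,   17. ]), array([315. , 302.6]), array([315.3, 280. ])]
```

View pics/w2.png

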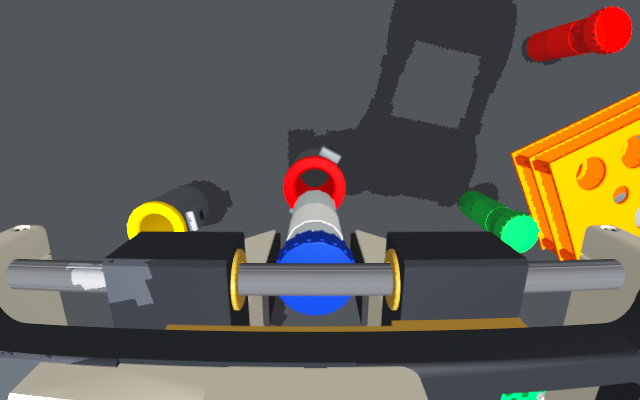

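The held blue cap is at (316,272), centred in the jaws. The red bucket rim is at (315,187), and the tube hides its lower edge. I'll fit the rim's unobstructed edge.

```bash
cat >> w.py <<'E'
def rim(im,p,col,X0,zs=(90,)):
    # outer rim edge with fixed radius; top inner hole as cross-check; hull points only
    from scipy.optimize import least_squares
    u0=pt2pix(p,[(*X0,90)])[0]
    k=min((k for k in blobs(im,col,300)),key=lambda k:np.linalg.norm(k.mean(0)-u0))
    h=cv2.convexHull(k.astype(np.int32)).reshape(-1,2)
    m=np.zeros(im.shape[:2],np.uint8);cv2.fillPoly(m,[h.astype(np.int32)],1)
    hc=max(cv2.findContours(m,cv2.RETR_EXTERNAL,cv2.CHAIN_APPROX_NONE)[0],key=cv2.contourArea).reshape(-1,2)
    S=np.array([q for q in hc if (np.linalg.norm(k-q,axis=1)<1.5).any()])
    P=pix2pt(p,S,90)[:,:2]
    s=least_squares(lambda q:np.linalg.norm(P-q,axis=1)-27.5,P.mean(0),loss='soft_l1',f_scale=0.7)
    return s.x.round(1),np.abs(s.fun).mean().round(2),np.ptp(P,0).round(1),len(S)
E
python3 - <<'E'
from w import *
p=dict(np.load('w2.npz'));im=cv2.imread('pics/w2.png');print(rim(im,p,'red',(430,-109)))
p=dict(np.load('w1.npz'));im=cv2.imread('pics/w1.png');print(rim(im,p,'red',(430,-109)))
p=bot.camera_params('top');im=cv2.imread('pics/top0.png')
for c,X in(('red',(430,-109)),('red',(585,-228)),('yellow',(618,-67)),('yellow',(439,-259))):print(c,rim(im,p,c,X))
E
```

```text
(array([ 430.3, -107.9]), np.float64(0.31), array([50.9, 55.4]), 137)
(array([ 430.2, -105.7]), np.float64(1.45), array([54.8, 60.8]), 164)
red (array([ 432.5, -107.3]), np.float64(0.61), array([54.8, 53.1]), 80)
red (array([ 584.6, -226.7]), np.float64(0.55), array([54.4, 55.1]), 78)
yellow (array([616.9, -66.7]), np.float64(0.5), array([55., 55.]), 78)
yellow (array([ 439.3, -257.7]), np.float64(0.6), array([55.1, 53.9]), 83)
```

```bash
python3 -m pendant '[[[-0.02,-0.03,-0.2],[0,0,0],-1],[[0,0,-0.5],[0,0,0],-1],[[0,0,-0.5],[0,0,0],-1],[[0,0,-0.4],[0,0,0],-1],[[0,0,-0.3],[0,0,0],-1],[[0,0,-0.2],[0,0,0],-1],[[0,0,-0.2],[0,0,0],-1],[[0,0,-0.2],[0,0,0],-1],[[0,0,-0.2],[0,0,0],-1],[[0,0,-0.1],[0,0,0],-1]]'
python3 -m pendant '[[[0,0,-0.1],[0,0,0],-1],[[0,0,-0.2],[0,0,0],-1],[[0,0,-0.2],[0,0,0],-1],[[0,0,-0.2],[0,0,0],-1],[[0,0,-0.2],[0,0,0],-1],[[0,0,-0.15],[0,0,0],-1],[[0,0,-0.1],[0,0,0],-1],[[0,0,-0.1],[0,0,0],-1],[[0,0,0],[0,0,0],-1],[[0,0,0],[0,0,0],-1]]'
```

```text
time: 6.03
tool_pos: [430.8, -106.4, 162.2]
tcp_rot: [3.142, -0.0, 2.915]
contact_force: [-0.2, -0.9, -0.3]
grip_width: 34.0
finger_force: 30.0
time: 6.87
tool_pos: [430.9, -106.4, 125.1]
tcp_rot: [3.141, -0.0, 2.915]
contact_force: [-0.2, -0.9, -0.4]
grip_width: 33.5
finger_force: 30.0
```

```bash
python3 -m pendant '[[[0,0,-0.05],[0,0,0],-1],[[0,0,-0.05],[0,0,0],-1],[[0,0,-0.05],[0,0,0],-1],[[0,0,-0.03],[0,0,0],-1],[[0,0,0],[0,0,0],-1],[[0,0,0],[0,0,0],-1],[[0,0,0],[0,0,0],-1],[[0,0,0],[0,0,0],-1],[[0,0,0],[0,0,0],-1],[[0,0,0],[0,0,0],-1]]'
```

```text
time: 7.7
tool_pos: [431.7, -106.8, 121.0]
tcp_rot: [-3.141, 0.003, 2.915]
contact_force: [-1.4, -1.2, 10.3]
grip_width: 33.4
finger_force: 30.0
```

```bash
python3 -m pendant '[[[0,0,0],[0,0,0],0.1],[[0,0,0],[0,0,0],0.4],[[0,0,0],[0,0,0],0.4],[[0,0,0.2],[0,0,0],0.4],[[0,0,0.6],[0,0,0],0.4],[[0,0,0.8],[0,0,0],0.4],[[0,0,0.8],[0,0,0],0.4],[[0,0.2,0.8],[0,0,0],0.4],[[0.1,0.6,0.6],[0,0,0],0.4],[[0.17,0.8,0.4],[0,0,0],0.4]]'
python3 -m pendant '[[[0.19,0.9,0],[0,0,0],0.4],[[0.19,0.9,0],[0,0,0],0.4],[[0.19,0.9,0],[0,0,0],0.4],[[0.19,0.9,0],[0,0,0],0.4],[[0.19,0.9,0],[0,0,0],0.4],[[0.19,0.9,0],[0,0,0],0.4],[[0.19,0.9,0],[0,0,0],0.4],[[0.19,0.9,0],[0,0,0],0.4],[[0.19,0.9,0],[0,0,0],0.4],[[0.19,0.9,0],[0,0,0],0.4]]'
python3 -m pendant '[[[0.19,0.9,0],[0,0,0],0.4],[[0.19,0.9,0],[0,0,0],0.4],[[0.19,0.8,0],[0,0,0],0.4],[[0.1,0.4,0],[0,0,0],0.4],[[0,0.1,0],[0,0,0],0.4],[[0,0,0],[0,0,0],0.4],[[0,0,0],[0,0,0],0.4],[[0,0,0],[0,0,0],0.4],[[0,0,0],[0,0,0],0.4],[[0,0,0],[0,0,0],0.4]]'
cat > look.py <<'E'
from w import *
o=bot.get_obs();t=o['tool_pos'];print(t.round(1),o['tcp_rot'].round(3),round(o['time'],2),o['grip_width'].round(1),o['contact_force'].round(1))
n,c,x,y,z=sys.argv[1:6]
p=bot.camera_params('wrist');im=bot.capture('wrist');cv2.imwrite(f'pics/{n}.png',im);np.savez(n+'.npz',**p)
X=(float(x),float(y))
if c in('red','yellow'):
    print(rim(im,p,c,X)); 
    if len(sys.argv)>6: print('held',[q.round(1) for q in meas(im,p,sys.argv[6],t[:2],t[2]+11)])
else:
    print([q.round(1) for q in meas(im,p,c,X,float(z))])
E
python3 look.py w3 blue 517.7 317.4 119
```

```text
time: 8.53
tool_pos: [439.5, -58.9, 248.2]
tcp_rot: [-3.141, 0.003, 2.912]
contact_force: [0.9, 0.4, 0.6]
grip_width: 64.3
finger_force: 0.0
time: 9.37
tool_pos: [495.9, 213.1, 246.0]
tcp_rot: [3.142, -0.0, 2.915]
contact_force: [0.3, -0.6, 0.4]
grip_width: 64.2
finger_force: 0.0
time: 10.2
tool_pos: [516.2, 303.8, 246.2]
tcp_rot: [3.141, 0.0, 2.914]
contact_force: [-0.1, 0.3, -0.1]
grip_width: 64.2
finger_force: 0.0Traceback (most recent call last):
  File "look.py", line 2, in <module>
    o=bot.get_obs();t=o['tool_pos'];print(t.round(1),o['tcp_rot'].round(3),round(o['time'],2),o['grip_width'].round(1),o['contact_force'].round(1))
                                                                                              ^^^^^^^^^^^^^^^^^^^^^
AttributeError: 'float' object has no attribute 'round'
```

```bash
sed -i "s/o\['grip_width'\].round(1)/round(o['grip_width'],1)/" look.py; python3 look.py w3 blue 517.7 317.4 119
python3 - <<'E'
from h import *
im=bot.capture('top');cv2.imwrite('pics/top1.png',im);cv2.imwrite('pics/top1c.png',cv2.resize(im[120:270,140:500],None,fx=2.2,fy=2.2))
E
```

```text
[516.2 303.8 246.2] [3.141 0.    2.914] 10.2 64.2 [-0.1  0.3 -0.1]
[array([518.1, 317.5,  16.2]), array([332.3, 192.3]), array([332.4, 194. ])]
```

View pics/top1c.png

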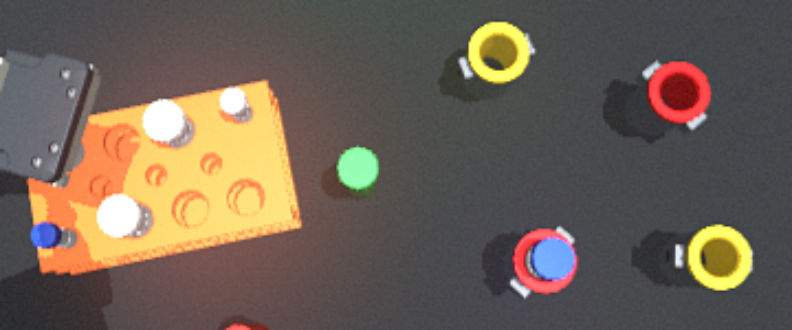

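View pics/w3.png

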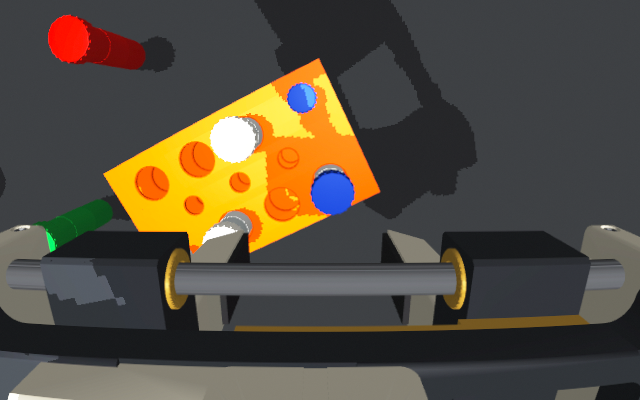

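The top crop shows the first blue cap seated in the near red bucket at crop (550,258). The wrist view has the second wide blue cap at (332,192) and the slim blue at (302,97), which is clear of the fingers.

```bash
python3 -m pendant '[[[0.06,0.45,-0.3],[0,0,0],0.4],[[0,0,-0.6],[0,0,0],0.4],[[0,0,-0.6],[0,0,0],0.4],[[0,0,-0.6],[0,0,0],0.4],[[0,0,-0.6],[0,0,0],0.4],[[0,0,-0.6],[0,0,0],0.4],[[0,0,-0.6],[0,0,0],0.4],[[0,0,-0.5],[0,0,0],0.4],[[0,0,-0.2],[0,0,0],0.4],[[0,0,0],[0,0,0],0.4]]'
python3 -m pendant '[[[0,0,0],[0,0,0],-1],[[0,0,0],[0,0,0],-1],[[0,0,0],[0,0,0],-1],[[0,0,0],[0,0,0],-1],[[0,0,0],[0,0,0],-1],[[0,0,0],[0,0,0],-1],[[0,0,0],[0,0,0],-1],[[0,0,0],[0,0,0],-1],[[0,0,0.1],[0,0,0],-1],[[0,0,0.2],[0,0,0],-1]]'
```

```text
time: 11.13
tool_pos: [516.9, 318.2, 105.7]
tcp_rot: [-3.14, -0.003, 2.915]
contact_force: [0.0, -0.1, 0.4]
grip_width: 64.4
finger_force: 0.0
time: 11.97
tool_pos: [517.3, 317.7, 116.2]
tcp_rot: [-3.14, -0.002, 2.915]
contact_force: [-0.3, -0.1, -0.1]
grip_width: 33.6
finger_force: 30.0
```

```bash
python3 -m pendant '[[[0,0,0.4],[0,0,0],-1],[[0,0,0.7],[0,0,0],-1],[[0,0,0.7],[0,0,0],-1],[[0,0,0.7],[0,0,0],-1],[[0,0,0.7],[0,0,0],-1],[[0,0,0.6],[0,0,0],-1],[[0,0,0.4],[0,0,0],-1],[[0,-0.2,0.2],[0,0,0],-1],[[0.05,-0.5,0],[0,0,0],-1],[[0.1,-0.8,0],[0,0,0],-1]]'
python3 -m pendant '[[[0.11,-0.9,0],[0,0,0],-1],[[0.11,-0.9,0],[0,0,0],-1],[[0.11,-0.9,0],[0,0,0],-1],[[0.11,-0.9,0],[0,0,0],-1],[[0.11,-0.9,0],[0,0,0],-1],[[0.11,-0.9,0],[0,0,0],-1],[[0.11,-0.9,0],[0,0,0],-1],[[0.11,-0.9,0],[0,0,0],-1],[[0.11,-0.9,0],[0,0,0],-1],[[0.11,-0.9,0],[0,0,0],-1]]'
python3 -m pendant '[[[0.11,-0.9,0],[0,0,0],-1],[[0.11,-0.9,0],[0,0,0],-1],[[0.11,-0.9,0],[0,0,0],-1],[[0.11,-0.9,0],[0,0,0],-1],[[0.11,-0.9,0],[0,0,0],-1],[[0.11,-0.9,0],[0,0,0],-1],[[0.1,-0.7,0],[0,0,0],-1],[[0.1,-0.5,0],[0,0,0],-1],[[0,-0.2,0],[0,0,0],-1],[[0,0,0],[0,0,0],-1]]'
python3 look.py w4 red 582.5 -227 90 blue
```

```text
time: 12.8
tool_pos: [521.8, 273.0, 248.3]
tcp_rot: [-3.142, -0.001, 2.917]
contact_force: [0.7, -0.3, -2.0]
grip_width: 33.3
finger_force: 30.0
time: 13.63
tool_pos: [554.3, 0.6, 247.6]
tcp_rot: [-3.141, -0.002, 2.914]
contact_force: [-0.3, -0.0, -0.9]
grip_width: 33.7
finger_force: 30.0
time: 14.47
tool_pos: [580.5, -202.3, 247.9]
tcp_rot: [3.141, -0.002, 2.913]
contact_force: [-0.5, 0.8, -1.0]
grip_width: 33.9
finger_force: 30.0
[ 580.5 -202.3  247.9] [ 3.141e+00 -2.000e-03  2.913e+00] 14.47 33.9 [-0.5  0.8 -1. ]
(array([ 582.7, -227.4]), np.float64(0.39), array([54.5, 55.7]), 125)
held [array([ 579.3, -202.2,   17.3]), array([315.5, 302.4]), array([315.3, 279.9])]
```

```bash
python3 -m pendant '[[[0.05,-0.42,-0.1],[0,0,0],-1],[[0.05,-0.42,-0.2],[0,0,0],-1],[[0,0,-0.5],[0,0,0],-1],[[0,0,-0.5],[0,0,0],-1],[[0,0,-0.4],[0,0,0],-1],[[0,0,-0.3],[0,0,0],-1],[[0,0,-0.2],[0,0,0],-1],[[0,0,-0.2],[0,0,0],-1],[[0,0,-0.2],[0,0,0],-1],[[0,0,-0.2],[0,0,0],-1]]'
python3 -m pendant '[[[0,0,-0.2],[0,0,0],-1],[[0,0,-0.2],[0,0,0],-1],[[0,0,-0.2],[0,0,0],-1],[[0,0,-0.2],[0,0,0],-1],[[0,0,-0.2],[0,0,0],-1],[[0,0,-0.15],[0,0,0],-1],[[0,0,-0.1],[0,0,0],-1],[[0,0,-0.05],[0,0,0],-1],[[0,0,0],[0,0,0],-1],[[0,0,0],[0,0,0],-1]]'
```

```text
time: 15.35
tool_pos: [584.5, -226.3, 164.8]
tcp_rot: [-3.141, 0.001, 2.915]
contact_force: [-1.0, -0.3, 0.2]
grip_width: 34.0
finger_force: 30.0
time: 16.18
tool_pos: [584.2, -226.1, 125.9]
tcp_rot: [3.142, -0.0, 2.915]
contact_force: [0.0, -0.8, -0.9]
grip_width: 33.7
finger_force: 30.0
```

```bash
python3 -m pendant '[[[0,0,-0.05],[0,0,0],-1],[[0,0,-0.05],[0,0,0],-1],[[0,0,-0.05],[0,0,0],-1],[[0,0,-0.05],[0,0,0],-1],[[0,0,-0.03],[0,0,0],-1],[[0,0,0],[0,0,0],-1],[[0,0,0],[0,0,0],-1],[[0,0,0],[0,0,0],-1],[[0,0,0],[0,0,0],-1],[[0,0,0],[0,0,0],-1]]'
```

```text
time: 17.02
tool_pos: [584.9, -226.5, 120.4]
tcp_rot: [-3.141, 0.002, 2.915]
contact_force: [-1.3, -1.0, 7.1]
grip_width: 33.4
finger_force: 30.0
```

```bash
python3 -m pendant '[[[0,0,0],[0,0,0],0.1],[[0,0,0],[0,0,0],0.4],[[0,0,0],[0,0,0],0.4],[[0,0,0.2],[0,0,0],0.4],[[0,0,0.6],[0,0,0],0.4],[[0,0,0.8],[0,0,0],0.4],[[0,0,0.8],[0,0,0],0.4],[[0,0.2,0.8],[0,0,0],0.4],[[-0.06,0.6,0.6],[0,0,0],0.4],[[-0.1,0.8,0.4],[0,0,0],0.4]]'
python3 -m pendant '[[[-0.1,0.9,0],[0,0,0],0.4],[[-0.1,0.9,0],[0,0,0],0.4],[[-0.1,0.9,0],[0,0,0],0.4],[[-0.1,0.9,0],[0,0,0],0.4],[[-0.1,0.9,0],[0,0,0],0.4],[[-0.1,0.9,0],[0,0,0],0.4],[[-0.1,0.9,0],[0,0,0],0.4],[[-0.1,0.9,0],[0,0,0],0.4],[[-0.1,0.9,0],[0,0,0],0.4],[[-0.1,0.9,0],[0,0,0],0.4]]'
python3 -m pendant '[[[-0.1,0.9,0],[0,0,0],0.4],[[-0.1,0.9,0],[0,0,0],0.4],[[-0.1,0.9,0],[0,0,0],0.4],[[0,0.6,0],[0,0,0],0.4],[[0,0.2,0],[0,0,0],0.4],[[0,0,0],[0,0,0],0.4],[[0,0,0],[0,0,0],0.4],[[0,0,0],[0,0,0],0.4],[[0,0,0],[0,0,0],0.4],[[0,0,0],[0,0,0],0.4]]'
python3 look.py w5 white 539.5 220.5 119
```

```text
time: 17.85
tool_pos: [580.0, -179.1, 247.3]
tcp_rot: [-3.141, 0.003, 2.913]
contact_force: [0.4, -0.0, -0.1]
grip_width: 64.1
finger_force: 0.0
time: 18.68
tool_pos: [549.1, 93.2, 245.3]
tcp_rot: [3.141, 0.0, 2.915]
contact_force: [0.9, -0.2, 0.6]
grip_width: 64.5
finger_force: 0.0
time: 19.52
tool_pos: [540.7, 195.8, 245.0]
tcp_rot: [-3.142, 0.0, 2.913]
contact_force: [-0.1, -0.7, 0.8]
grip_width: 64.7
finger_force: 0.0
[540.7 195.8 245. ] [-3.142  0.     2.913] 19.52 64.7 [-0.1 -0.7  0.8]
[array([540.4, 220. ,  16.7]), array([343.7, 182.4]), array([345.6, 188.1])]
```

View pics/w5.png

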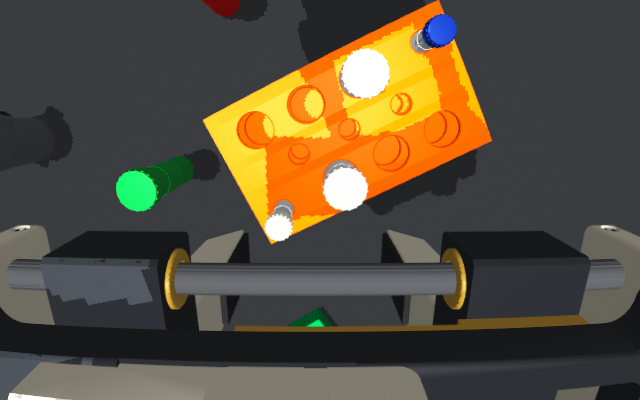

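The wide white cap is at (345,188) and the slim white at (279,227). I'll turn the jaws about 14° away from the slim tube while moving over.

```bash
python3 -m pendant '[[[-0.01,0.4,0],[0,0,-0.6],0.4],[[-0.01,0.41,-0.2],[0,0,-0.8],0.4],[[0,0,-0.5],[0,0,-0.6],0.4],[[0,0,-0.6],[0,0,0],0.4],[[0,0,-0.6],[0,0,0],0.4],[[0,0,-0.6],[0,0,0],0.4],[[0,0,-0.6],[0,0,0],0.4],[[0,0,-0.6],[0,0,0],0.4],[[0,0,-0.6],[0,0,0],0.4],[[0,0,-0.25],[0,0,0],0.4]]'
python3 -m pendant '[[[0,0,0],[0,0,0],-1],[[0,0,0],[0,0,0],-1],[[0,0,0],[0,0,0],-1],[[0,0,0],[0,0,0],-1],[[0,0,0],[0,0,0],-1],[[0,0,0],[0,0,0],-1],[[0,0,0],[0,0,0],-1],[[0,0,0],[0,0,0],-1],[[0,0,0.1],[0,0,0],-1],[[0,0,0.2],[0,0,0],-1]]'
```

```text
time: 20.4
tool_pos: [538.8, 220.4, 106.1]
tcp_rot: [-3.139, -0.003, 2.674]
contact_force: [-0.0, -0.4, 0.1]
grip_width: 64.1
finger_force: 0.0
time: 21.23
tool_pos: [539.1, 221.0, 116.8]
tcp_rot: [-3.14, -0.002, 2.675]
contact_force: [-0.9, 0.1, -0.8]
grip_width: 34.0
finger_force: 30.0
```

```bash
python3 -m pendant '[[[0,0,0.4],[0,0,0],-1],[[0,0,0.7],[0,0,0],-1],[[0,0,0.7],[0,0,0],-1],[[0,0,0.7],[0,0,0],-1],[[0,0,0.7],[0,0,0],-1],[[0,0,0.6],[0,0,0],-1],[[0,0,0.4],[0,0,0],-1],[[0.05,-0.2,0.1],[0,0,0],-1],[[0.15,-0.5,0],[0,0,0],-1],[[0.2,-0.8,0],[0,0,0],-1]]'
python3 -m pendant '[[[0.24,-0.9,0],[0,0,0],-1],[[0.24,-0.9,0],[0,0,0],-1],[[0.24,-0.9,0],[0,0,0],-1],[[0.24,-0.9,0],[0,0,0],-1],[[0.24,-0.9,0],[0,0,0],-1],[[0.24,-0.9,0],[0,0,0],-1],[[0.24,-0.9,0],[0,0,0],-1],[[0.24,-0.8,0],[0,0,0],-1],[[0.2,-0.6,0],[0,0,0],-1],[[0.1,-0.3,0],[0,0,0],-1]]'
python3 -m pendant '[[[0,0,0],[0,0,0],-1],[[0,0,0],[0,0,0],-1],[[0,0,0],[0,0,0],-1],[[0,0,0],[0,0,0],-1],[[0,0,0],[0,0,0],-1],[[0,0,0],[0,0,0],-1],[[0,0,0],[0,0,0],-1],[[0,0,0],[0,0,0],-1],[[0,0,0],[0,0,0],-1],[[0,0,0],[0,0,0],-1]]'
python3 look.py w6 yellow 615 -67 90 white
```

```text
time: 22.07
tool_pos: [551.3, 176.8, 246.2]
tcp_rot: [3.141, -0.001, 2.677]
contact_force: [-0.1, -0.1, -0.4]
grip_width: 33.7
finger_force: 30.0
time: 22.9
tool_pos: [618.4, -66.7, 245.3]
tcp_rot: [-3.141, -0.001, 2.672]
contact_force: [-0.0, 0.4, -1.1]
grip_width: 33.7
finger_force: 30.0
time: 23.73
tool_pos: [618.4, -63.8, 246.5]
tcp_rot: [3.141, 0.0, 2.675]
contact_force: [0.3, -0.4, -0.3]
grip_width: 33.5
finger_force: 30.0
[618.4 -63.8 246.5] [3.141 0.    2.675] 23.73 33.5 [ 0.3 -0.4 -0.3]
(array([615. , -66.6]), np.float64(0.32), array([52.8, 55.2]), 137)
held [array([623.1, -66.4,  13.6]), array([316., 308.]), array([315.9, 279.9])]
```

View pics/w6.png

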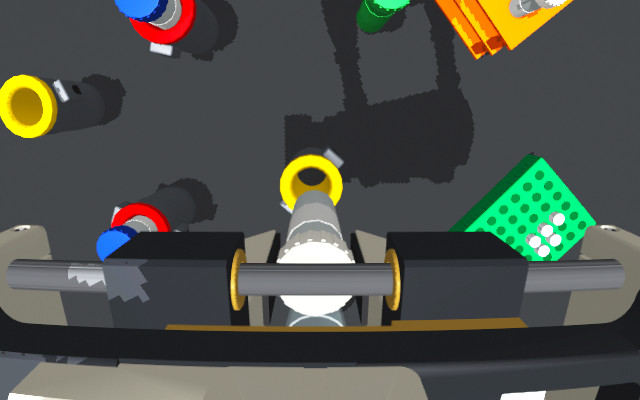

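The held white cap is at (316,270), centred like the blue ones. The yellow rim is at (311,185), and both red buckets hold blue caps, at (145,5) and (120,245).

```bash
python3 -m pendant '[[[-0.09,-0.08,-0.2],[0,0,0],-1],[[0,0,-0.4],[0,0,0],-1],[[0,0,-0.5],[0,0,0],-1],[[0,0,-0.4],[0,0,0],-1],[[0,0,-0.3],[0,0,0],-1],[[0,0,-0.2],[0,0,0],-1],[[0,0,-0.2],[0,0,0],-1],[[0,0,-0.2],[0,0,0],-1],[[0,0,-0.2],[0,0,0],-1],[[0,0,-0.2],[0,0,0],-1]]'
python3 -m pendant '[[[0,0,-0.2],[0,0,0],-1],[[0,0,-0.2],[0,0,0],-1],[[0,0,-0.2],[0,0,0],-1],[[0,0,-0.2],[0,0,0],-1],[[0,0,-0.15],[0,0,0],-1],[[0,0,-0.15],[0,0,0],-1],[[0,0,-0.1],[0,0,0],-1],[[0,0,0],[0,0,0],-1],[[0,0,0],[0,0,0],-1],[[0,0,0],[0,0,0],-1]]'
```

```text
time: 24.62
tool_pos: [615.9, -66.3, 162.2]
tcp_rot: [3.141, 0.001, 2.675]
contact_force: [0.1, -0.2, -0.7]
grip_width: 33.5
finger_force: 30.0
time: 25.45
tool_pos: [615.9, -66.2, 126.7]
tcp_rot: [3.141, 0.001, 2.675]
contact_force: [0.5, 0.0, -0.9]
grip_width: 33.6
finger_force: 30.0
```

```bash
python3 -m pendant '[[[0,0,-0.05],[0,0,0],-1],[[0,0,-0.05],[0,0,0],-1],[[0,0,-0.05],[0,0,0],-1],[[0,0,-0.05],[0,0,0],-1],[[0,0,-0.05],[0,0,0],-1],[[0,0,0],[0,0,0],-1],[[0,0,0],[0,0,0],-1],[[0,0,0],[0,0,0],-1],[[0,0,0],[0,0,0],-1],[[0,0,0],[0,0,0],-1]]'
```

```text
time: 26.28
tool_pos: [616.9, -66.6, 121.3]
tcp_rot: [3.141, 0.004, 2.675]
contact_force: [-2.2, 0.4, 10.3]
grip_width: 33.7
finger_force: 30.0
```

```bash
python3 -m pendant '[[[0,0,0],[0,0,0],0.1],[[0,0,0],[0,0,0],0.4],[[0,0,0],[0,0,0],0.4],[[0,0,0.2],[0,0,0],0.4],[[0,0,0.6],[0,0,0],0.4],[[0,0,0.8],[0,0,0],0.4],[[0,0,0.8],[0,0,0],0.4],[[0,0,0.8],[0,0,0],0.4],[[-0.2,0.4,0.6],[0,0,0],0.4],[[-0.4,0.8,0.4],[0,0,0],0.4]]'
python3 -m pendant '[[[-0.45,0.9,0],[0,0,0],0.4],[[-0.45,0.9,0],[0,0,0],0.4],[[-0.45,0.9,0],[0,0,0],0.4],[[-0.45,0.9,0],[0,0,0],0.4],[[-0.45,0.9,0],[0,0,0],0.4],[[-0.45,0.9,0],[0,0,0],0.4],[[-0.45,0.9,0],[0,0,0],0.4],[[-0.45,0.9,0],[0,0,0],0.4],[[-0.45,0.8,0],[0,0,0],0.4],[[-0.4,0.6,0],[0,0,0],0.4]]'
python3 -m pendant '[[[-0.2,0,0],[0,0,0],0.4],[[0,0,0],[0,0,0],0.4],[[0,0,0],[0,0,0],0.4],[[0,0,0],[0,0,0],0.4],[[0,0,0],[0,0,0],0.4],[[0,0,0],[0,0,0],0.4],[[0,0,0],[0,0,0],0.4],[[0,0,0],[0,0,0],0.4],[[0,0,0],[0,0,0],0.4],[[0,0,0],[0,0,0],0.4]]'
python3 look.py w7 white 458.5 252.1 119
```

```text
time: 27.12
tool_pos: [598.9, -32.1, 247.1]
tcp_rot: [3.141, 0.004, 2.672]
contact_force: [0.3, 0.7, 0.1]
grip_width: 64.5
finger_force: 0.0
time: 27.95
tool_pos: [463.1, 229.6, 245.2]
tcp_rot: [3.141, -0.0, 2.676]
contact_force: [0.5, -0.4, 0.3]
grip_width: 64.4
finger_force: 0.0
time: 28.78
tool_pos: [458.3, 227.7, 244.9]
tcp_rot: [3.142, -0.0, 2.675]
contact_force: [0.7, 1.0, -0.8]
grip_width: 64.2
finger_force: 0.0
[458.3 227.7 244.9] [ 3.142 -0.     2.675] 28.78 64.2 [ 0.7  1.  -0.8]
[array([458.6, 252.4,  16.9]), array([342.9, 180.2]), array([343.6, 182.9])]
```

View pics/w7.png

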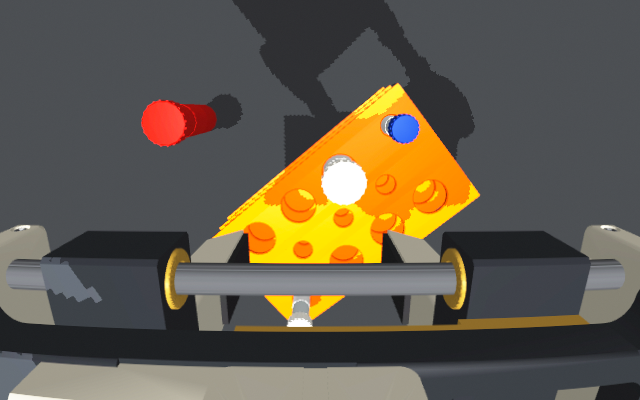

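White2's cap is at (344,182), and the slim blue at (404,128) is clear of the closing line.

```bash
python3 -m pendant '[[[0,0.4,0],[0,0,0],0.4],[[0,0.42,-0.2],[0,0,0],0.4],[[0,0,-0.5],[0,0,0],0.4],[[0,0,-0.6],[0,0,0],0.4],[[0,0,-0.6],[0,0,0],0.4],[[0,0,-0.6],[0,0,0],0.4],[[0,0,-0.6],[0,0,0],0.4],[[0,0,-0.6],[0,0,0],0.4],[[0,0,-0.6],[0,0,0],0.4],[[0,0,-0.25],[0,0,0],0.4]]'
python3 -m pendant '[[[0,0,0],[0,0,0],-1],[[0,0,0],[0,0,0],-1],[[0,0,0],[0,0,0],-1],[[0,0,0],[0,0,0],-1],[[0,0,0],[0,0,0],-1],[[0,0,0],[0,0,0],-1],[[0,0,0],[0,0,0],-1],[[0,0,0],[0,0,0],-1],[[0,0,0.1],[0,0,0],-1],[[0,0,0.2],[0,0,0],-1]]'
```

```text
time: 29.67
tool_pos: [456.8, 253.1, 105.8]
tcp_rot: [-3.139, -0.003, 2.676]
contact_force: [-1.0, -0.3, -0.6]
grip_width: 64.0
finger_force: 0.0
time: 30.5
tool_pos: [457.6, 252.1, 117.0]
tcp_rot: [-3.14, -0.001, 2.675]
contact_force: [-0.6, -0.4, 0.1]
grip_width: 33.8
finger_force: 30.0
```

```bash
python3 -m pendant '[[[0,0,0.4],[0,0,0],-1],[[0,0,0.7],[0,0,0],-1],[[0,0,0.7],[0,0,0],-1],[[0,0,0.7],[0,0,0],-1],[[0,0,0.7],[0,0,0],-1],[[0,0,0.6],[0,0,0],-1],[[0,0,0.5],[0,0,0],-1],[[0,-0.2,0.2],[0,0,0],-1],[[0,-0.5,0],[0,0,0],-1],[[0,-0.8,0],[0,0,0],-1]]'
python3 -m pendant '[[[-0.04,-0.9,0],[0,0,0],-1],[[-0.04,-0.9,0],[0,0,0],-1],[[-0.04,-0.9,0],[0,0,0],-1],[[-0.04,-0.9,0],[0,0,0],-1],[[-0.04,-0.9,0],[0,0,0],-1],[[-0.04,-0.9,0],[0,0,0],-1],[[-0.04,-0.9,0],[0,0,0],-1],[[-0.04,-0.9,0],[0,0,0],-1],[[-0.04,-0.9,0],[0,0,0],-1],[[-0.04,-0.9,0],[0,0,0],-1]]'
python3 -m pendant '[[[-0.04,-0.9,0],[0,0,0],-1],[[-0.04,-0.9,0],[0,0,0],-1],[[-0.04,-0.9,0],[0,0,0],-1],[[-0.04,-0.9,0],[0,0,0],-1],[[-0.04,-0.9,0],[0,0,0],-1],[[-0.04,-0.9,0],[0,0,0],-1],[[-0.04,-0.7,0],[0,0,0],-1],[[0,-0.3,0],[0,0,0],-1],[[0,0,0],[0,0,0],-1],[[0,0,0],[0,0,0],-1]]'
python3 look.py w8 yellow 437.3 -257.5 90 white
```

```text
time: 31.33
tool_pos: [457.9, 207.7, 252.4]
tcp_rot: [3.141, -0.0, 2.677]
contact_force: [0.5, 0.4, -0.3]
grip_width: 33.6
finger_force: 30.0
time: 32.17
tool_pos: [445.3, -64.1, 252.0]
tcp_rot: [-3.141, -0.001, 2.675]
contact_force: [1.0, 0.1, 0.3]
grip_width: 33.8
finger_force: 30.0
time: 33.0
tool_pos: [437.4, -254.1, 251.9]
tcp_rot: [3.141, -0.001, 2.674]
contact_force: [-0.2, 0.1, -1.3]
grip_width: 33.7
finger_force: 30.0
[ 437.4 -254.1  251.9] [ 3.141e+00 -1.000e-03  2.674e+00] 33.0 33.7 [-0.2  0.1 -1.3]
(array([ 436.9, -258.6]), np.float64(0.32), array([51.9, 54.7]), 134)
held [array([ 387.4, -229.3,   71.4]), array([314.7, 294.4]), array([315.9, 279.8])]
```

View pics/w8.png

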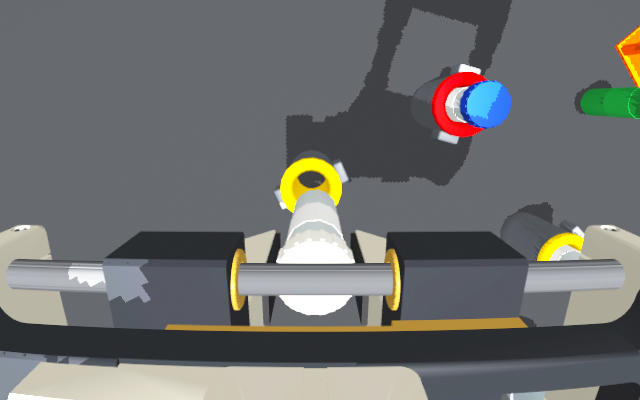

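The held white cap is at (316,272) and the yellow rim at (311,187), about 4 mm further in −y.

```bash
python3 -m pendant '[[[0,-0.14,-0.3],[0,0,0],-1],[[0,0,-0.5],[0,0,0],-1],[[0,0,-0.5],[0,0,0],-1],[[0,0,-0.4],[0,0,0],-1],[[0,0,-0.3],[0,0,0],-1],[[0,0,-0.2],[0,0,0],-1],[[0,0,-0.2],[0,0,0],-1],[[0,0,-0.2],[0,0,0],-1],[[0,0,-0.2],[0,0,0],-1],[[0,0,-0.2],[0,0,0],-1]]'
python3 -m pendant '[[[0,0,-0.2],[0,0,0],-1],[[0,0,-0.2],[0,0,0],-1],[[0,0,-0.2],[0,0,0],-1],[[0,0,-0.2],[0,0,0],-1],[[0,0,-0.15],[0,0,0],-1],[[0,0,-0.15],[0,0,0],-1],[[0,0,-0.05],[0,0,0],-1],[[0,0,0],[0,0,0],-1],[[0,0,0],[0,0,0],-1],[[0,0,0],[0,0,0],-1]]'
```

```text
time: 33.88
tool_pos: [438.0, -258.9, 162.2]
tcp_rot: [-3.142, 0.001, 2.675]
contact_force: [0.5, 0.7, -0.5]
grip_width: 33.4
finger_force: 30.0
time: 34.72
tool_pos: [438.0, -259.0, 128.2]
tcp_rot: [-3.142, 0.001, 2.675]
contact_force: [0.2, -0.1, -0.9]
grip_width: 33.7
finger_force: 30.0
```

```bash
python3 -m pendant '[[[0,0,-0.08],[0,0,0],-1],[[0,0,-0.07],[0,0,0],-1],[[0,0,-0.05],[0,0,0],-1],[[0,0,-0.05],[0,0,0],-1],[[0,0,-0.05],[0,0,0],-1],[[0,0,0],[0,0,0],-1],[[0,0,0],[0,0,0],-1],[[0,0,0],[0,0,0],-1],[[0,0,0],[0,0,0],-1],[[0,0,0],[0,0,0],-1]]'
```

```text
time: 35.55
tool_pos: [438.9, -259.5, 121.0]
tcp_rot: [-3.141, 0.004, 2.675]
contact_force: [-0.3, 2.6, 14.6]
grip_width: 34.0
finger_force: 30.0
```

```bash
python3 -m pendant '[[[0,0,0],[0,0,0],0.1],[[0,0,0],[0,0,0],0.4],[[0,0,0],[0,0,0],0.4],[[0,0,0.2],[0,0,0],0.4],[[0,0,0.6],[0,0,0],0.4],[[0,0,0.8],[0,0,0],0.4],[[0,0,0.8],[0,0,0],0.4],[[0,0,0.8],[0,0,0],0.4],[[0,0.4,0.6],[0,0,0],0.4],[[0,0.8,0.4],[0,0,0],0.4]]'
python3 -m pendant '[[[0,0.9,0],[0,0,0],0.4],[[0,0.9,0],[0,0,0],0.4],[[0,0.9,0],[0,0,0],0.4],[[0,0.9,0],[0,0,0],0.4],[[0,0.9,0],[0,0,0],0.4],[[0,0.9,0],[0,0,0],0.4],[[0,0.9,0],[0,0,0],0.4],[[0,0.9,0],[0,0,0],0.4],[[0,0.6,0],[0,0,0],0.4],[[0,0.3,0],[0,0,0],0.4]]'
python3 - <<'E'
from h import *
a=bot.capture('top')[100:290,140:540];b=bot.capture('scene')[110:310,190:430]
cv2.imwrite('pics/endt.png',cv2.resize(a,None,fx=2,fy=2));cv2.imwrite('pics/ends.png',cv2.resize(b,None,fx=3,fy=3,interpolation=2))
E
```

```text
time: 36.38
tool_pos: [438.4, -224.5, 247.1]
tcp_rot: [-3.141, 0.003, 2.672]
contact_force: [0.9, 0.7, -0.1]
grip_width: 64.5
finger_force: 0.0
time: 37.22
tool_pos: [437.5, 22.1, 245.1]
tcp_rot: [3.141, -0.0, 2.677]
contact_force: [0.9, -0.3, -1.1]
grip_width: 64.3
finger_force: 0.0
```

View pics/endt.png

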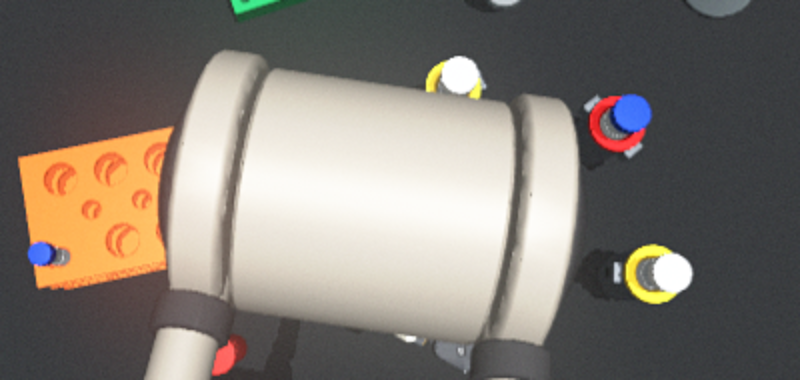

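View pics/ends.png

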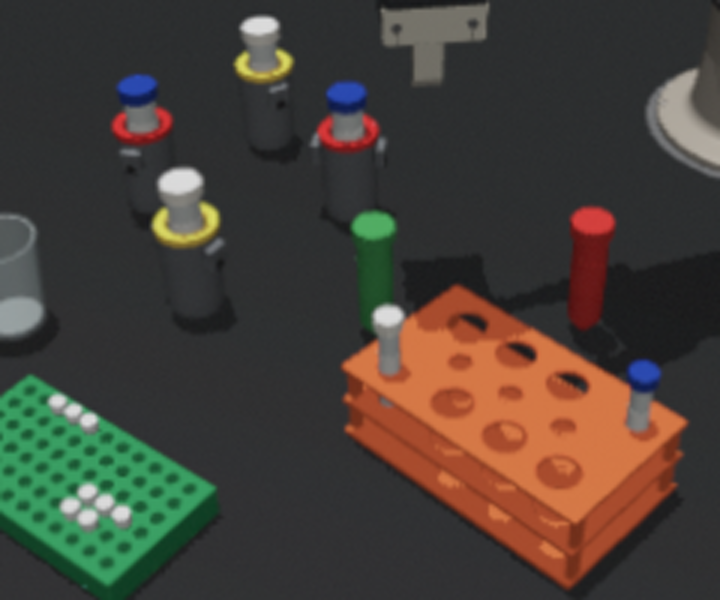

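The scene view shows all four tubes down in upright buckets: blue caps in red rims at (137,90) and (346,97), white caps in yellow rims at (260,30) and (181,185). Both slim tubes are still in the rack.

```bash
python3 -c "
from plant import bot
print(bot.close_job())"
```

```text
the job is handed in; nothing more can be done
None
```

I handed the job in at about 37 s: both blue-capped tubes sit in the red-rim buckets and both white-capped tubes in the yellow-rim ones, all four buckets look upright, and the slim tubes are still in the rack; no verdict came back.

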